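# Wedge a reagent bottle fast in a bench bottle clamp

### The arm

A 6-joint arm with a two-finger parallel gripper is mounted at the origin on a cart in front of the work surface, level with it; the furniture and walls round the work are solid. World frame = base frame: x ahead of the robot, y to its left, z up, the work surface at z = 0. Lengths are in m, angles in rad, forces in N, time in s.
With the tool pointing down it reaches from about 0.35 to 0.725 m from the base axis. Payload 4.3 kg.
Tool frame: the origin (TCP) lies between the finger pads; the fingertips stand 8 mm ahead of it and the grasp point (between the pads) lies 11 mm behind it; z points along the fingers, y is the line along which they close (so a half turn about z gives the same grasp; the last joint's range is limited). The gripper opens to 85 mm and grips with 20 to 120 N. Pads are 22 mm wide; open, the fingers measure 114 mm over their backs; the gripper's body (76 mm by 85 mm) begins 54 mm behind the grasp point. The pads swing forward as they close: fully open they stand 13 mm farther back than shut.
Start: joints at [1.14, 0.377, 0.081, 1.274, 0, 1.46], TCP at [0.181, 0.546, 0.239] pointing down, gripper open.
Joint ranges: [-2.72, 2.72], [-0.84, 1.66], [-1.02, 1.22], [-1.77, 2.12], [-1.37, 1.28], [-3.14, 3.14]. Speed limits (rad/s): [2.57, 2.57, 3.14, 3.14, 3.14, 3.14].

### API

Orientations are given as [roll, pitch, yaw] about the fixed x, y, z axes, in that order (R = Rz(yaw) Ry(pitch) Rx(roll)).
In Python, from station import ctrl, imaging gives the robot as it stands. Calls block until the motion is done:
- ctrl.move_to(position, orientation): joint-space move of the TCP to a pose.
- ctrl.move_straight(position, vel=0.15, ori=None, until_force=None): straight line of the TCP; ori=None keeps the orientation; vel is the mean speed in m/s. With until_force (N) it stops when the force on the tool has changed by that much, and returns True; else False.
- ctrl.goto_joints(angles): joint-space move.
- ctrl.release() and ctrl.close_gripper(): open the fingers fully, or close them until they stop; the grip force is fixed at half the most.
- ctrl.sleep(seconds).
- ctrl.solve_ik(position, orientation): joint angles nearest the present ones, or None.
- ctrl.sense(): the state.
- imaging.capture(name): name is "scene" or "top" or "wrist"; returns the picture (420x560x3 uint8, red, green, blue); there is no depth.
- imaging.camera_model(name): a dict with "vfov" (degrees; the focal length in pixels is half the picture's height over the tangent of half this angle, whatever the lens; pixels are square), "cx", "cy" (the principal point, pixels), "rvec" (rotation vector, rad) and "tvec" (3), from world to camera coordinates, as OpenCV has them. Camera axes: x right, y down, z forward; pixel columns grow to the right and rows downward; lengths in m; the calibration is good to about 2 mm. A picture is of the moment at which its call begins: read the wrist's pose just before it. camera_model takes no time and is no camera call; for the wrist camera it gives the pose at the moment of the call.
A pose or a line that the arm cannot do raises ctrl.PlanningError and nothing moves.
- ctrl.job_done(): hands the job in; it is judged then, once.
Trained networks look in the newest picture that a camera, given by its name, has taken for a name from the list of things; names that differ only in an ending like _2 or _b are one class to them, and where a whole thing is asked for, a point or a joint stands for the part that bears it (a point fixed in the world has none). Each returns a list of dicts, best first, with "confidence" (0 to 1); they miss things now and then, are a little off and sometimes report something else, mostly with a low value. They report only what shows in the picture. A call takes as long as a camera call.
- imaging.silhouettes(camera, target): "pixels" (420x560 bool, what is visible of it) and "box" ([centre column, centre row, width, height] in pixels, round what is visible of it).
The state is a dict: "time_s": time; "q": joint angles; "dq": joint speeds; "effort": joint torques, N m; "position": TCP position; "tool_rot": TCP orientation; "wrist_force": force on the tool from outside, world axes, zero at the start; "wrist_torque": the same for the moment, N m; "opening": opening from 0.0 (shut) to 1.0 (fully open); "grip_force": force on a finger pad.
Only numpy, scipy, OpenCV 4.12 (cv2) and the standard library are available. Lean on these libraries where they do the work, as an engineer would, in place of code of your own. Each camera call takes 0.05 s, during which the arm holds its last target. There are 200 camera calls.

### The job

Clamp the reagent bottle so that its cap can be undone one-handed: slide the blue bottle clamp's bar forward until its jaw bears on the bottle, take the orange thumb wedge out of its grey pocket, and push it nose first along the channel behind the bar until it jams the bar tight. Let go of everything, leaving the bottle standing upright in the V, held firmly by the wedge alone. Do not knock over the bottle or disturb the beaker and the petri dish.

Things in the scene. Friction and masses are not known exactly. Their poses are not given: they have to be found in the camera images.
- bottle_clamp: Fixed blue clamp base plate, 8 mm thick. Origin: on the worktop under the face of the small steel stop block (26 x 40 mm, top at z = 28 mm, spans x -26..0, y -20..+20 mm). +x: direction in which the bar clamps; z up. Plate spans x -30..+52, y -90..+175 mm round the wedge channel, so the wedge can be put down flat on it beyond the +y end of the channel.
- channel_mouth (a point): Entry of the wedge channel: +y end of the stop block's face, at clamp x = 0, y = +20, z = 8 mm (plate top). The channel runs along clamp y between stop block face (x = 0) and the bar's heel, open on top. Enter at this end, nose travelling to clamp -y: the heel is slanted 1 in 5, channel wider at +y.
- v_seat (a point): Axis of a bottle seated in the clamp's V (two aluminium plates 60 mm high, V open to clamp -x), on the plate: clamp x = 155, y = 0, z = 8 mm.
- clamp_bar (a joint): Travel of the steel bar along clamp +x, 0 (fully back) to 0.036 m; friction about 2 N, stays where left. Channel width at y = 0 is 5 mm + travel. Heel 36 mm long in y, top at z = 28 mm, carries the knob. Jaw 50 mm wide, rubber face at clamp x = 93 mm + travel. Starts at travel 0..10 mm (wedge cannot enter); bears on the seated bottle at about 20 to 25 mm.
- bar_knob (a point): Middle of the black knob on the bar: upright round post, 16 mm in diameter, from 28 to 62 mm above the worktop; this point is 45 mm above the worktop.
- wedge: Loose orange wedge, 120 g, 132 mm long, body 20 mm high. Origin: underside, below the middle of the thumb plate. Nose points to its -y. Flat back face at x = -18 mm; the other face is the ramp: width 36 mm at y = -6 to 18 mm at y = -96 (1 in 5), then straight nose 18 mm wide (x -18..0) to y = -126. At the start it lies on the worktop, thumb end in the pocket, and only pulls out nose first.
- wedge_nose (a point): Middle of the straight nose, 10 mm above the underside, 15 mm from the tip; grip across its 18 mm (wedge x). In the channel the wedge frame is parallel to the clamp's, back face on the stop block (wedge origin at clamp x = +18 mm).
- thumb_plate (a point): Middle of the upright thumb plate (36 mm in x, 12 mm in y, top 46 mm above the underside), 34 mm up; grip across its 12 mm, above the body. Jams with the plate at about clamp y = +40 to +65 mm and stays by friction (0.3 on these faces). A grip may hold the wedge off the stop block, so that it slackens on release: finish by pressing with 15 to 20 N on the plate's +y face with closed fingers.
- pocket: Fixed grey sheet-metal hood on the worktop that garages the wedge, open at the bottom and at the mouth (its -x side). Inside 44 mm wide, 53 mm high, from x = -22 (mouth) to +16 mm; 57 mm high outside. Origin on the worktop, under the parked wedge's thumb plate; the nose points to the pocket's -x.
- bottle: White plastic reagent bottle, 81 mm in diameter, 216 mm high, 0.3 kg, standing loose on the plate 5 to 10 mm short of its seat in the V. Origin at the centre of its underside.
- beaker: Glass beaker, 74 mm in diameter, 96 mm high, bystander. Origin at the centre of its underside.
- petri_dish: Clear flat dish, 88 mm in diameter, 14 mm high, bystander. Origin at the centre of its underside.

How it is judged:
By the outcome, as a careful person would: the job done as asked, in the order asked, and still so for the second after the job is handed in, with the robot touching nothing.
It also fails if it takes over 72 s, if anything falls off the work surface, if the arm or the gripper's body presses on something with over 40 N, if the wrist force passes 120 N, or if a joint passes its speed limit or range.

## Working session

There is one attempt and no reset: what is moved stays moved. The work goes in short steps, each a Python script; the robot and the scene stay as the last script left them, time stands still between calls to the robot, and variables do not carry over. Pictures are saved under pics/ and viewed, at most 10 in all, crops included, and the job is handed in when it is done.

```bash
ls; mkdir -p pics; python3 - <<'E'
from station import ctrl, imaging
import cv2,numpy as np
ims=[]
for n in ["scene","top"]:
    im=imaging.capture(n); ims.append(im)
    m=imaging.camera_model(n); print(n,{k:np.round(v,3).tolist() for k,v in m.items()})
    cv2.imwrite(f"pics/{n}0.png",im[:,:,::-1])
    for t in ["bottle_clamp","clamp_bar","wedge","pocket","bottle","beaker","petri_dish","bar_knob","thumb_plate","wedge_nose"]:
        r=imaging.silhouettes(n,t)
        print(n,t,[(round(d["confidence"],2),np.round(d["box"]).tolist(),int(d["pixels"].sum())) for d in r[:2]])
print(ctrl.sense()["time_s"])
E
```

```text
pics
scene {'vfov': 45.066, 'cx': 272.494, 'cy': 214.0, 'rvec': [2.212, -0.492, 0.212], 'tvec': [-0.453, 0.194, 1.133]}
scene bottle_clamp [(0.64, [281.0, 231.0, 118.0, 66.0], 3292)]
scene clamp_bar [(0.8, [281.0, 222.0, 34.0, 35.0], 591)]
scene wedge [(0.66, [230.0, 167.0, 36.0, 11.0], 336), (0.44, [298.0, 303.0, 35.0, 55.0], 1681)]
scene pocket [(0.75, [252.0, 161.0, 16.0, 26.0], 404)]
scene bottle [(0.56, [312.0, 187.0, 32.0, 87.0], 2358)]
scene beaker [(0.67, [300.0, 305.0, 35.0, 57.0], 1624)]
scene petri_dish [(0.88, [369.0, 329.0, 43.0, 36.0], 1352)]
scene bar_knob [(0.92, [278.0, 221.0, 32.0, 37.0], 623)]
scene thumb_plate [(0.78, [230.0, 164.0, 38.0, 10.0], 277)]
scene wedge_nose [(0.62, [229.0, 166.0, 38.0, 15.0], 364)]
top {'vfov': 53.72, 'cx': 286.492, 'cy': 206.612, 'rvec': [2.185, -2.185, 0.08], 'tvec': [0.011, 0.55, 1.019]}
top bottle_clamp [(0.96, [271.0, 206.0, 107.0, 100.0], 4533), (0.6, [287.0, 218.0, 20.0, 36.0], 404)]
top clamp_bar [(0.57, [286.0, 217.0, 24.0, 39.0], 464)]
top wedge [(0.92, [157.0, 225.0, 19.0, 37.0], 464), (0.46, [164.0, 196.0, 33.0, 24.0], 622)]
top pocket [(0.87, [162.0, 197.0, 31.0, 22.0], 526), (0.69, [286.0, 179.0, 41.0, 43.0], 1297)]
top bottle [(0.62, [286.0, 177.0, 40.0, 43.0], 1314), (0.41, [287.0, 215.0, 22.0, 40.0], 470)]
top beaker [(0.97, [403.0, 255.0, 35.0, 30.0], 955)]
top petri_dish [(0.86, [431.0, 206.0, 33.0, 39.0], 999), (0.25, [156.0, 224.0, 18.0, 43.0], 495)]
top bar_knob [(0.77, [287.0, 217.0, 19.0, 39.0], 448)]
top thumb_plate []
top wedge_nose [(0.73, [157.0, 226.0, 16.0, 40.0], 395)]
1.1
```

View pics/top0.png

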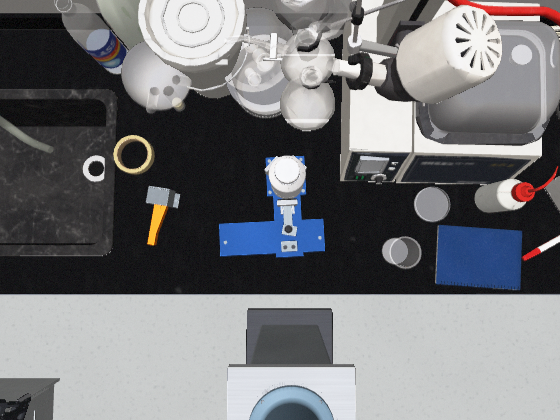

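View pics/scene0.png

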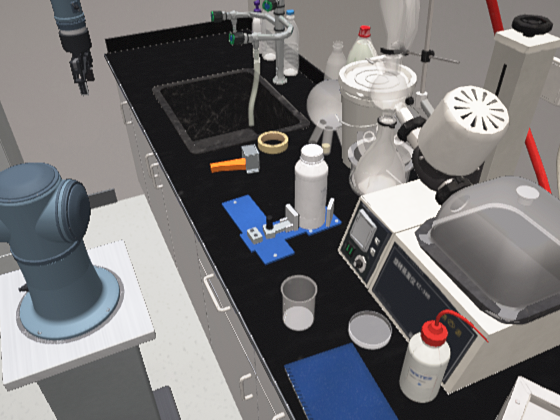

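Both pictures agree. The clamp is at top px (219–325, 219–256) with its +y end to image left, which is world +y. The knob is at (288,229) and the bottle at (286,175). The wedge and pocket are at (157,225) and (163,197), with the nose toward the robot. The beaker and dish are at (403,253) and (431,205). The network boxes match.

```bash
cat > h.py <<'E'
from station import ctrl, imaging
import cv2, numpy as np
from scipy.spatial.transform import Rotation as Rn
np.set_printoptions(precision=4,suppress=True)
def cam(n):
    m=imaging.camera_model(n); f=210/np.tan(np.radians(m["vfov"])/2)
    K=np.array([[f,0,m["cx"]],[0,f,m["cy"]],[0,0,1]]); R=cv2.Rodrigues(np.array(m["rvec"],float))[0]
    return K,R,np.array(m["tvec"],float).ravel()
def H(c,z):           # plane (x,y,1) -> pixel
    K,R,t=c; return K@np.c_[R[:,0],R[:,1],R[:,2]*z+t]
def px2w(c,uv,z):
    return cv2.perspectiveTransform(np.array(uv,float).reshape(-1,1,2),np.linalg.inv(H(c,z))).reshape(-1,2)
def w2px(c,P):
    K,R,t=c; q=(np.atleast_2d(P)@R.T+t)@K.T; return q[:,:2]/q[:,2:]
def rect(c,im,z,x0,x1,y0,y1,s=0.0005):
    """rectified picture of plane z: row 0 = x1 (far), col 0 = y1 (left)"""
    A=np.array([[0,-s,x1],[-s,0,y1],[0,0,1]]); M=H(c,z)@A
    return cv2.warpPerspective(im,M,(int((y1-y0)/s),int((x1-x0)/s)),flags=cv2.INTER_LINEAR|cv2.WARP_INVERSE_MAP)
def hsv(im): return cv2.cvtColor(im,cv2.COLOR_RGB2HSV)
E
python3 - <<'E'
from h import *
c=cam("top"); im=imaging.capture("top"); 
for nm,uv,z in [("knob",(288.5,229),.062),("bottle top",(286,175),.216),("pocket",(162,196),.057),("plate L",(219,223),.008),("plate L2",(221,257),.008),("plate R",(325,219),.008),("beaker",(390,251),0),("dish",(432,205),.014),("wedge tip",(151,245),.02)]:
    print(nm,px2w(c,uv,z))
h=hsv(im)
for nm,lo,hi,z in [("blue",(100,120,60),(125,255,255),.008),("orange",(10,150,120),(22,255,255),.02)]:
    m=cv2.inRange(h,lo,hi); 
    n,l,s,_=cv2.connectedComponentsWithStats(m)
    for i in np.argsort(-s[1:,4])[:2]+1:
        cn=np.argwhere(l==i)[:,::-1]; w=px2w(c,cn,z); print(nm,s[i],w.mean(0), cv2.minAreaRect(w.astype(np.float32)))
s=ctrl.sense(); K,R,t=cam("wrist"); Rt=Rn.from_euler("xyz",s["tool_rot"]).as_matrix() if np.size(s["tool_rot"])==3 else None
print(s["tool_rot"],s["position"]); cc=-R.T@t
print("cam in tool",Rt.T@(cc-s["position"]),"axes",Rt.T@R.T, K[0,0])
E
```

```text
knob [[0.4929 0.0066]]
bottle top [[0.6002 0.0125]]
pocket [[0.5727 0.3127]]
plate L [[0.509  0.1819]]
plate L2 [[0.4236 0.1759]]
plate R [[ 0.5191 -0.0861]]
beaker [[ 0.4383 -0.2511]]
dish [[ 0.5542 -0.3556]]
wedge tip [[0.4539 0.3485]]
blue [ 436  225   86   65 4995] [ 0.424  -0.4723] ((0.4238496422767639, -0.47244834899902344), (0.2108941674232483, 0.14976903796195984), 85.91002655029297)
blue [ 219  174  106   84 3689] [0.4828 0.0485] ((0.52874755859375, 0.049092113971710205), (0.2653864026069641, 0.21013078093528748), 89.62267303466797)
orange [147 204  20  41 378] [0.5107 0.3391] ((0.5049654245376587, 0.33935868740081787), (0.030539842322468758, 0.10216928273439407), 77.26461029052734)
[3.1415 0.     2.8208] [0.1813 0.5457 0.2393]
cam in tool [ 0.0682  0.0019 -0.1344] axes [[-0.0005 -0.9624 -0.2717]
 [ 1.     -0.0006  0.0003]
 [-0.0004 -0.2717  0.9624]] 307.63557069739
```

```bash
python3 - <<'E'
from h import *
import pickle
d={}
for n,p,y in [("w",(.45,.325,.17),2.85),("c",(.43,.03,.17),3.14)]:
    ctrl.move_to(p,[np.pi,0,y]); c=cam("wrist"); im=imaging.capture("wrist"); d[n]=(c,im)
    print(n,ctrl.sense()["time_s"])
    for t in (["wedge","pocket"] if n=="w" else ["bar_knob","clamp_bar","bottle"]):
        r=imaging.silhouettes("wrist",t); print(t,[(round(x["confidence"],2),np.round(x["box"]).tolist()) for x in r[:2]])
pickle.dump(d,open("views.pkl","wb"))
cv2.imwrite("pics/w1.png",np.hstack([cv2.resize(d[k][1],(400,300),interpolation=cv2.INTER_AREA) for k in "wc"])[:,:,::-1])
c,im=d["c"]; cv2.imwrite("pics/c1.png",im[:,:,::-1])
E
```

```text
w 2.5333
wedge [(0.32, [10.0, 319.0, 20.0, 38.0])]
pocket [(0.86, [305.0, 313.0, 72.0, 72.0]), (0.51, [11.0, 319.0, 22.0, 43.0])]
c 3.8167
bar_knob [(0.91, [252.0, 292.0, 50.0, 103.0])]
clamp_bar [(0.65, [252.0, 293.0, 53.0, 109.0])]
bottle [(0.85, [255.0, 341.0, 71.0, 31.0]), (0.61, [10.0, 206.0, 20.0, 55.0])]
```

View pics/w1.png

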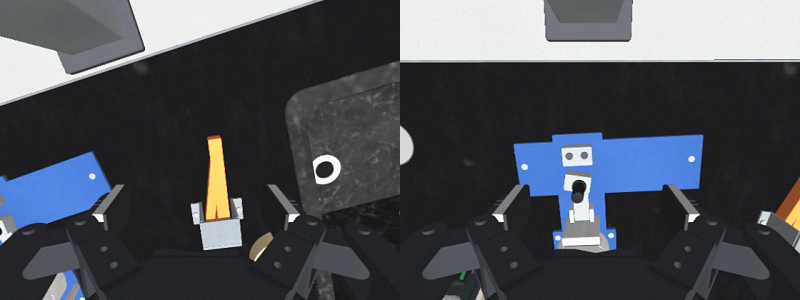

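View pics/c1.png

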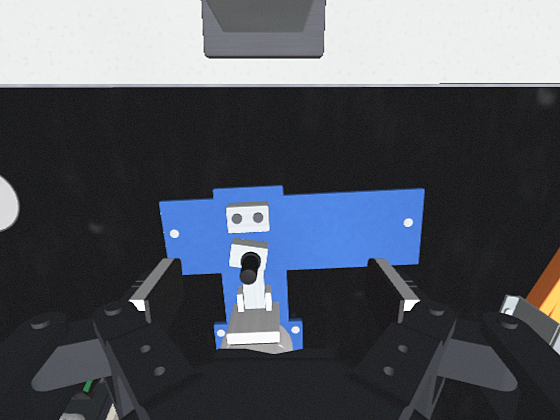

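In the wrist views the wedge's nose tip is at about (214,137) in the left half, with its thumb end in the pocket. Nothing is in the way. In the clamp view the plate ends are at cols 160 and 424, the stop block at (248,217) and the knob at (249,268). Next I'll fit exact poses.

```bash
python3 - <<'E'
from h import *
import pickle
d=pickle.load(open("views.pkl","rb"))
S=.0005
def xy(rc,x1,y1): rc=np.atleast_2d(rc); return np.c_[x1-(rc[:,0]+.5)*S, y1-(rc[:,1]+.5)*S]
# plate
c,im=d["c"]; x0,x1,y0,y1=.38,.66,-.15,.25
r=rect(c,im,.008,x0,x1,y0,y1); m=cv2.inRange(hsv(r),(100,120,60),(125,255,255))
def line(v,u,deg=1):
    p=np.polyfit(u,v,1)
    for _ in range(4):
        e=np.abs(v-np.polyval(p,u)); k=e<max(.0007,1.5*np.median(e)); p=np.polyfit(u[k],v[k],1)
    return p,k.sum()
rows=np.argwhere(m>0); P=xy(rows,x1,y1)
ys=np.round(P[:,1],5); 
def ext(a,b,lo,hi,f):   # extreme f of a per b in lo..hi
    out=[(bb,f(a[np.abs(b-bb)<S/2])) for bb in np.arange(lo,hi,.001) if (np.abs(b-bb)<S/2).any()]
    o=np.array(out); return line(o[:,1],o[:,0])
print("near edge +y",ext(P[:,0],P[:,1],.06,.16,np.min)," near -y",ext(P[:,0],P[:,1],-.075,-.05,np.min))
print("far edge +y",ext(P[:,0],P[:,1],.05,.12,np.max))
q=(P[:,0]>.43)&(P[:,0]<.50)
print("+y end",ext(P[q,1],P[q,0],.44,.49,np.max),"-y end",ext(P[q,1],P[q,0],.44,.49,np.min))
# stop block top, knob
r2=rect(c,im,.028,x0,x1,y0,y1); h2=hsv(r2); mm=cv2.inRange(h2,(0,0,150),(180,60,255))
n,l,s,cen=cv2.connectedComponentsWithStats(mm)
for i in range(1,n):
    if s[i,4]>800: print("white",xy(cen[i][::-1],x1,y1),s[i,2:4]*S, cv2.minAreaRect(xy(np.argwhere(l==i),x1,y1).astype(np.float32)))
cv2.imwrite("pics/r1.png",r[:,:,::-1])
# wedge
c,im=d["w"]; X=(.36,.64,.22,.44); r3=rect(c,im,.02,*X); h3=hsv(r3)
m3=cv2.inRange(h3,(8,120,200),(28,255,255)); n,l,s,cen=cv2.connectedComponentsWithStats(m3); i=1+np.argmax(s[1:,4])
W=xy(np.argwhere(l==i),X[1],X[3]); print("wedge",len(W),cv2.minAreaRect(W.astype(np.float32)), np.percentile(h3[l==i],[5,50,95],axis=0).tolist())
r4=rect(c,im,.057,*X); cv2.imwrite("pics/r3.png",np.hstack([r3,r4])[:,:,::-1])
r5=hsv(r4); m5=cv2.inRange(r5,(85,10,120),(120,90,255)); n,l,s,cen=cv2.connectedComponentsWithStats(m5)
for i in range(1,n):
    if s[i,4]>800: print("pocket?",s[i],cv2.minAreaRect(xy(np.argwhere(l==i),X[1],X[3]).astype(np.float32)))
E
```

```text
near edge +y (array([-0.0492,  0.4329]), np.int64(86))  near -y (array([-0.0504,  0.4328]), np.int64(25))
far edge +y (array([-0.0461,  0.5153]), np.int64(55))
+y end (array([0.051 , 0.1587]), np.int64(19)) -y end (array([ 0.0468, -0.1035]), np.int64(19))
white [[0.5854 0.0158]] [0.08   0.0425] ((0.5852060914039612, 0.01154155284166336), (0.04049240052700043, 0.07567381113767624), 10.86849308013916)
white [[0.5163 0.01  ]] [0.0425 0.0765] ((0.5118834972381592, 0.008297594264149666), (0.07734933495521545, 0.03907117247581482), 3.9115712642669678)
white [[0.4502 0.0073]] [0.0405 0.027 ] ((0.4500810503959656, 0.007339317351579666), (0.02595694735646248, 0.03987942263484001), 2.7927496433258057)
wedge 11910 ((0.5134265422821045, 0.33945590257644653), (0.03516768664121628, 0.12320807576179504), 75.96376037597656) [[14.0, 136.0, 246.0], [23.0, 143.0, 255.0], [24.0, 174.0, 255.0]]
pocket? [  153    86   136   159 11103] ((0.5578088164329529, 0.32632890343666077), (0.06485915184020996, 0.07152269035577774), 80.92853546142578)
```

View pics/r3.png

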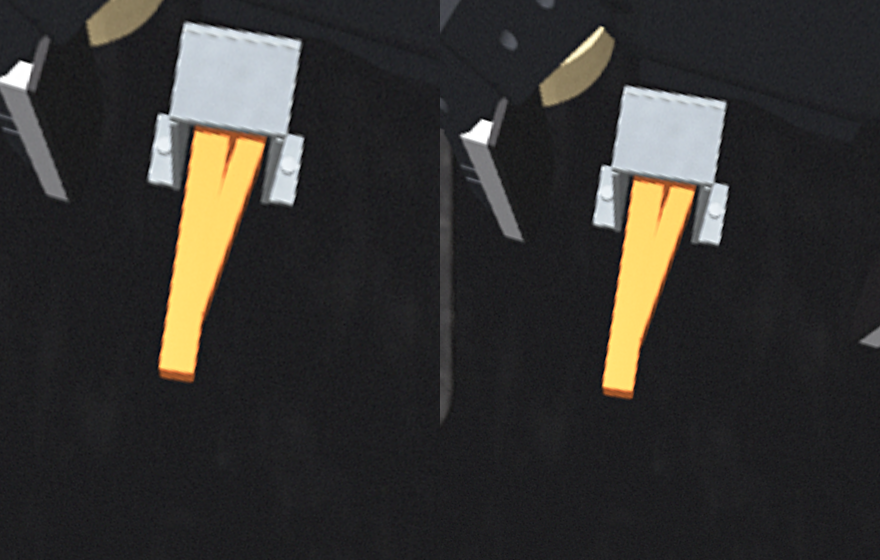

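View pics/r1.png

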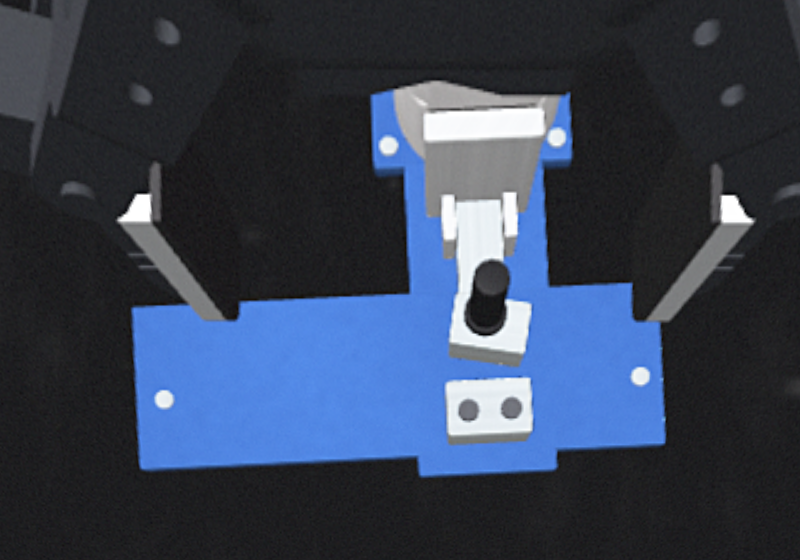

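The plate fit is consistent. The stop block measures 26×40 mm as it should, and both plate ends agree within 1 mm. That puts the clamp origin at about (0.4631, 0.0079) with yaw 0.049. The wedge's back edge runs at about −8°. Next I fit the wedge and push the bar.

```bash
cat >> h.py <<'E'
CO=np.array([.4631,.0079]); CY=.0490
def cw(x,y): return CO+np.array([x*np.cos(CY)-y*np.sin(CY), x*np.sin(CY)+y*np.cos(CY)])
def wc(p): p=np.asarray(p)[:2]-CO; return np.array([p[0]*np.cos(CY)+p[1]*np.sin(CY), -p[0]*np.sin(CY)+p[1]*np.cos(CY)])
def P(xy,z): return [float(xy[0]),float(xy[1]),z]
def st(tag=""):
    s=ctrl.sense(); print(tag,"t",round(s["time_s"],2),"pos",np.array(s["position"]),"clamp",wc(s["position"]),"F",np.array(s["wrist_force"]),"open",round(s["opening"],3),"grip",round(s["grip_force"],1)); return s
E
cat > wedgefit.py <<'E'
from h import *
import pickle
d=pickle.load(open("views.pkl","rb")); c,im=d["w"]; X=(.36,.64,.22,.44); S=.0005
h3=hsv(rect(c,im,.02,*X)); m3=cv2.inRange(h3,(8,100,215),(30,190,255))
n,l,s,cen=cv2.connectedComponentsWithStats(m3); m=l==1+np.argmax(s[1:,4])
L=[];Rr=[]
for r in range(150,560):
    k=np.flatnonzero(m[r])
    if len(k)>10: L.append((r,k[0]));Rr.append((r,k[-1]+1))
L=np.array(L);Rr=np.array(Rr); rb=L[:,0].max()
f=lambda A,lo,hi:np.polyfit(A[(A[:,0]>lo)&(A[:,0]<hi),0],A[(A[:,0]>lo)&(A[:,0]<hi),1],1)
a=f(L,160,rb-8); b=f(Rr,rb-50,rb-8); e=f(Rr,160,rb-75)
print("slopes back,nose,ramp",a,b,e,"end row",rb,"nose width px",np.polyval(b,rb-30)-np.polyval(a,rb-30))
print("ramp-back angle (expect .197)",np.arctan(a[0])-np.arctan(e[0]))
th=np.arctan(a[0]) # back edge direction angle: dx=-dr, dy=-dc
yw=-np.array([-1,-a[0]]); yw=np.array([1,a[0]])/np.hypot(1,a[0]); xw=np.array([yw[1],-yw[0]])
mid=rb-4; tipL=np.array([X[1]-mid*S, X[3]-np.polyval(a,mid)*S])   # near back edge at tip
print("theta y_w deg",np.degrees(np.arctan2(yw[1],yw[0])),"tip centre",tipL+.009*xw, "origin",tipL+.018*xw+.126*yw)
E
python3 wedgefit.py
python3 - <<'E'
from h import *
import pickle
c,im=pickle.load(open("views.pkl","rb"))["c"]
k=px2w(c,[(249,277),],.062)[0]; k2=px2w(c,(250,262),.030)[0]; kc=wc(k); print("knob",k,kc,wc(k2))
kc=(kc+wc(k2))/2
o=[np.pi,0,np.pi+CY]
ctrl.close_gripper()
x=kc[0]-8-.0 if 0 else kc[0]-.008-.011-.018
ctrl.move_to(P(cw(x,kc[1]),.12),o)
ctrl.move_straight(P(cw(x,kc[1]),.044),vel=.15); st("down")
for i in range(4):
    hit=ctrl.move_straight(P(cw(x+.075,kc[1]),.044),vel=.03,until_force=10); s=st(f"push {hit}")
    ctrl.sleep(.2); s=st("hold")
    if wc(s["position"])[0]>x+.025: break
E
```

```text
slopes back,nose,ramp [ -0.1523 214.6973] [ -0.1437 247.6402] [ -0.3628 317.1866] end row 372 nose width px 35.883007165344026
ramp-back angle (expect .197) 0.1968691654804914
theta y_w deg -8.660997329460415 tip centre [0.4546 0.3518] origin [0.5779 0.3239]
knob [0.4929 0.0105] [0.0299 0.0012] [ 0.0308 -0.0004]
down t 5.74 pos [0.4571 0.0081 0.0451] clamp [-0.006   0.0005] F [1.4828 0.3128 0.138 ] open -0.002 grip 0.0
push True t 6.96 pos [0.4831 0.0094 0.0429] clamp [0.02   0.0005] F [ 0.3934  0.5727 -0.651 ] open -0.0 grip 0.0
hold t 7.16 pos [0.4827 0.0093 0.0428] clamp [0.0197 0.0005] F [-0.2755  1.1004  0.4693] open 0.0 grip 0.0
```

```bash
python3 - <<'E'
from h import *
for i in range(8):
    p=wc(ctrl.sense()["position"])
    hit=ctrl.move_straight(P(cw(p[0]+.03,p[1]),.044),vel=.02,until_force=10); s=st(f"push {hit}")
    if wc(s["position"])[0]-p[0]<.0015: break
p=wc(ctrl.sense()["position"])
ctrl.move_straight(P(cw(p[0]-.03,p[1]),.044),vel=.1); st("back")
ctrl.move_straight(P(cw(p[0]-.03,p[1]),.17),vel=.25)
ctrl.move_to(P(cw(-.03,.02),.17),[np.pi,0,np.pi])
c=cam("wrist"); im=imaging.capture("wrist"); h2=hsv(rect(c,im,.028,.38,.66,-.15,.25))
import pickle; pickle.dump((c,im),open("v2.pkl","wb"))
cv2.imwrite("pics/c2.png",im[:,:,::-1]); st()
E
```

```text
push True t 7.67 pos [0.4829 0.0095 0.0421] clamp [0.0199 0.0006] F [ 0.0683 -0.3063 -1.1714] open 0.001 grip 0.0
back t 8.11 pos [0.4532 0.008  0.0441] clamp [-0.0099  0.0006] F [ 0.5264 -0.7361  0.4509] open -0.001 grip 0.0
 t 9.06 pos [0.4306 0.0266 0.1681] clamp [-0.0316  0.0203] F [0.2476 0.2153 0.2567] open 0.0 grip 0.0
```

View pics/c2.png

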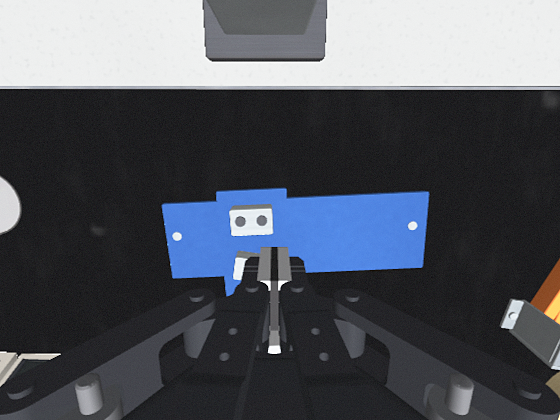

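The closed fingers hide the bar here, with only the heel edge showing at (240,268). After each stop the force reads about 0, so the trips were contact spikes and the jaw isn't bearing yet. I'll push in small steps and read the settled force.

```bash
python3 - <<'E'
from h import *
o=[np.pi,0,np.pi+CY]; y=.0005
ctrl.move_to(P(cw(.010,y),.10),o); ctrl.move_straight(P(cw(.008,y),.046),vel=.15)
ctrl.sleep(.1); f0=np.array(ctrl.sense()["wrist_force"])
x=.016; n=0
while x<.056:
    ctrl.move_straight(P(cw(x,y),.046),vel=.03); ctrl.sleep(.05)
    s=ctrl.sense(); f=np.array(s["wrist_force"])-f0; print(round(x,4),wc(s["position"]),f)
    if f[0]<-9: break
    x+=.002
st()
E
```

```text
0.016 [0.0161 0.0005] [ 0.3734 -0.084  -1.0384]
0.018 [0.018  0.0005] [-0.6011 -0.1528 -1.0146]
0.02 [0.0201 0.0005] [-1.0357  0.1357 -0.1612]
0.022 [0.0207 0.0005] [-4.5123 -0.6877  1.3097]
0.024 [0.0208 0.0005] [-8.969  -0.8385  5.694 ]
0.026 [0.0209 0.0004] [-13.7054  -2.2539   7.5618]
 t 12.06 pos [0.4839 0.0093 0.0451] clamp [0.0209 0.0004] F [-13.4967  -2.4109   8.528 ] open -0.002 grip 6.4
```

```bash
python3 - <<'E'
from h import *
import pickle
ctrl.move_straight(P(cw(-.005,.0005),.046),vel=.1); ctrl.move_straight(P(cw(-.03,.02),.17),vel=.3,ori=[np.pi,0,3.14]); ctrl.release()
c=cam("wrist"); im=imaging.capture("wrist"); st()
c0,im0=pickle.load(open("views.pkl","rb"))["c"]; pickle.dump((c,im),open("v2.pkl","wb"))
B=(.42,.62,-.07,.11)
a=np.hstack([rect(k,i,.028,*B) for k,i in((c0,im0),(c,im))])
cv2.imwrite("pics/r4.png",a[:,:,::-1])
E
```

```text
t 13.93 pos [0.4322 0.0264 0.1701] clamp [-0.03  0.02] F [-0.5189 -0.5664  0.3885] open 1.0 grip 0.0
```

View pics/r4.png

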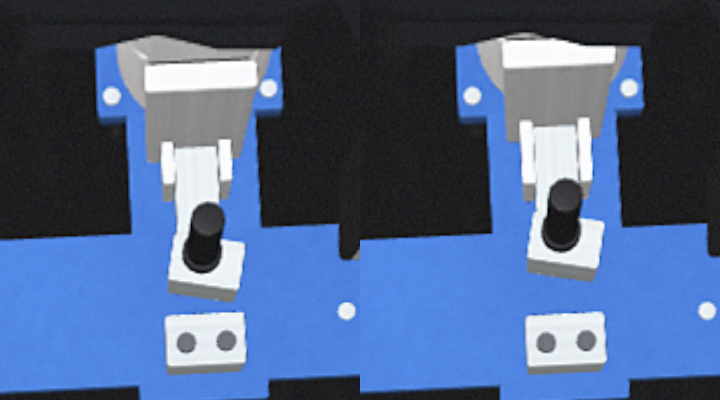

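The bar moved about 12 mm. The channel at y=0 is now about 22 mm, so travel is roughly 17.5 mm. I'll check the bottle and bar from the top camera with the arm moved aside.

```bash
python3 - <<'E'
from h import *
import pickle
ctrl.move_to([.45,.3,.17],[np.pi,0,2.99]); st()
im=imaging.capture("top"); c=cam("top"); im0=cv2.imread("pics/top0.png")[:,:,::-1]
B=(.42,.68,-.08,.10)
a=[rect(c,i,z,*B,s=.0005)for i in(im0,im) for z in (.216,)]+[]
def cap(i):
    r=rect(c,i,.216,*B); return r
sh=cv2.phaseCorrelate(*[np.float32(cv2.cvtColor(rect(c,i,.2,.57,.63,-.02,.045),cv2.COLOR_RGB2GRAY)) for i in (im0,im)]); print("bottle shift cols,rows(0.5mm)",sh)
crop=np.hstack([cv2.resize(i[140:262,235:335],None,fx=4,fy=4,interpolation=cv2.INTER_CUBIC) for i in (im0,im)]); cv2.imwrite("pics/t2.png",crop[:,:,::-1])
for i in (im0,im):
    g=cv2.cvtColor(cv2.resize(i[150:205,260:312],None,fx=6,fy=6,interpolation=cv2.INTER_CUBIC),cv2.COLOR_RGB2GRAY)
    ci=cv2.HoughCircles(g,cv2.HOUGH_GRADIENT,1,30,param1=100,param2=20,minRadius=60,maxRadius=140)
    print(None if ci is None else np.round(ci[0][:3]/6+[260,150,0],1).tolist())
E
```

```text
t 14.99 pos [0.4501 0.2992 0.1699] clamp [0.0012 0.2916] F [-0.7488 -0.2879 -0.8038] open 0.998 grip 0.0
bottle shift cols,rows(0.5mm) ((1.4497481920592747, -0.29964950115044786), 0.05861771430498288)
[[287.2, 173.8, 18.6], [286.9, 178.8, 23.2], [285.9, 168.9, 15.3]]
[[286.6, 170.1, 18.4], [286.4, 164.9, 13.4], [283.8, 174.4, 21.4]]
```

View pics/t2.png

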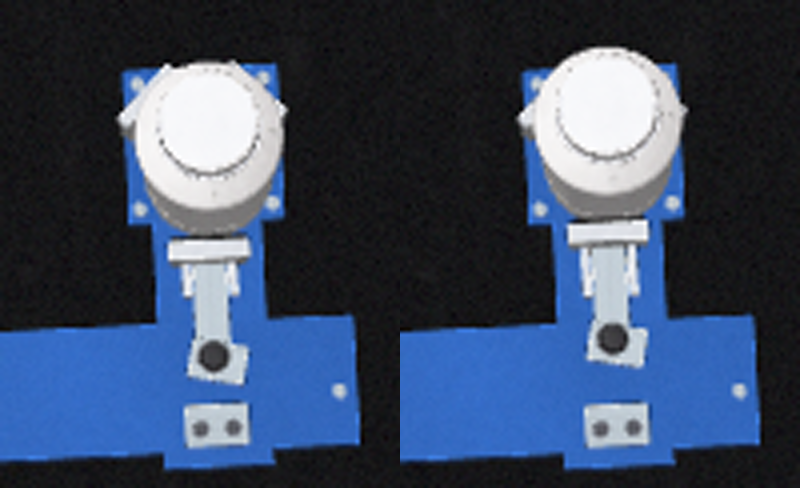

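The bottle has moved about 7 mm into the V and the jaw is against it, so it is seated. Now the wedge: grip the nose, pull it out, turn it well clear of the bottle, then carry it to the plate.

```bash
cat > pick.py <<'E'
from h import *
th=np.radians(-8.66); yw=np.array([np.cos(th),np.sin(th)])
g=np.array([.4546,.3518])+.015*yw; o=[np.pi,0,np.pi+th]
ctrl.move_to(P(g,.09),o); ctrl.move_straight(P(g,.011),vel=.12,until_force=15); st("down")
ctrl.close_gripper(); st("grip")
p=g-.065*yw; ctrl.move_straight(P(p,.0115),vel=.08); st("pulled")
ctrl.move_straight(P(p,.15),vel=.15); st("up")
ori=[np.pi,0,CY-np.pi/2]; q=cw(.0115,.041)
ctrl.move_to([.43,.28,.15],ori); st("turned")
ctrl.move_straight(P(q,.10),vel=.2); st("over")
c=cam("wrist"); im=imaging.capture("wrist"); cv2.imwrite("pics/h1.png",im[:,:,::-1])
import pickle; pickle.dump((c,im),open("v3.pkl","wb"))
E
python3 pick.py
```

```text
down t 16.32 pos [0.4703 0.3498 0.0123] clamp [0.0239 0.3412] F [-0.4357  0.2308  0.6906] open 0.997 grip 0.0
grip t 16.95 pos [0.4697 0.3497 0.0114] clamp [0.0234 0.3411] F [-1.0815 -0.7189  3.6796] open 0.191 grip 59.2
pulled t 17.92 pos [0.4033 0.3593 0.0114] clamp [-0.0426  0.3539] F [-5.2501 -0.0172  7.349 ] open 0.191 grip 59.6
up t 18.99 pos [0.4046 0.3588 0.1489] clamp [-0.0413  0.3533] F [ 0.0185 -0.0769 -1.4516] open 0.197 grip 58.5
turned t 20.68 pos [0.4299 0.28   0.1498] clamp [-0.0199  0.2734] F [ 0.1314  0.0035 -1.3012] open 0.194 grip 58.6
over t 22.02 pos [0.4725 0.05   0.1002] clamp [0.0114 0.0416] F [-0.2579 -0.2028 -1.4346] open 0.19 grip 58.6
```

View pics/h1.png

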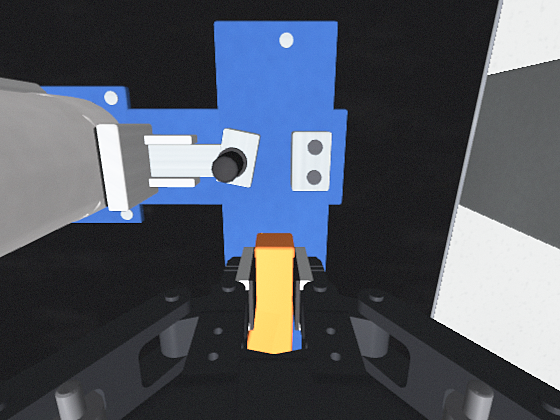

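The wedge is held squarely: the nose tip is at about (275,240), in line with the channel between the stop block (311,160) and the heel (238,158). The bottle stands against the jaw. Next I put it down, let go, and measure it.

```bash
cat > place.py <<'E'
from h import *
import pickle
q=cw(.0115,.041)
print(ctrl.move_straight(P(q,.0195),vel=.06,until_force=6)); st("down")
ctrl.release(); st("rel")
ctrl.move_straight(P(q,.14),vel=.2)
ctrl.move_to(P(cw(-.02,.10),.17),[np.pi,0,np.pi+CY]); st()
c=cam("wrist"); im=imaging.capture("wrist"); pickle.dump((c,im),open("v4.pkl","wb"))
X=(.40,.56,.0,.20); S=.0005; r=rect(c,im,.028,*X); m=cv2.inRange(hsv(r),(8,100,200),(30,200,255))
n,l,s,_=cv2.connectedComponentsWithStats(m); rc=np.argwhere(l==1+np.argmax(s[1:,4]))
w=np.array([wc((X[1]-(a+.5)*S,X[3]-(b+.5)*S)) for a,b in rc])
print("y range",w[:,1].min(),w[:,1].max())
for y in np.arange(.025,.16,.01):
    k=abs(w[:,1]-y)<.0005
    if k.any(): print(round(y,3),w[k,0].min(),w[k,0].max())
cv2.imwrite("pics/p1.png",im[:,:,::-1])
E
python3 place.py
```

```text
False
down t 23.57 pos [0.4731 0.0494 0.0199] clamp [0.012 0.041] F [-0.2743 -0.0595 -0.8565] open 0.19 grip 58.5
rel t 24.24 pos [0.4726 0.0494 0.0195] clamp [0.0115 0.041 ] F [ 0.0479  1.1867 -0.4735] open 1.0 grip 0.0
 t 26.49 pos [0.4379 0.1067 0.1694] clamp [-0.0204  0.0999] F [-1.1412 -0.7237  0.257 ] open 1.002 grip 0.0
y range 0.026952068806632437 0.14728824564198342
0.035 0.0033549863087208886 0.02090745235316597
0.045 0.0033698805775956506 0.02089785642494715
0.055 0.0038351943223736617 0.02088826049672833
0.065 0.0038255983941548445 0.022876264048871154
0.075 0.0038160024659360265 0.024864267601013974
0.085 0.003806406537717209 0.027351671023247204
0.095 0.003796810609498391 0.029339674575390023
0.105 0.004286614551369982 0.03135216832462642
0.115 0.004277018623151165 0.033340171876769194
0.125 0.004267422694932347 0.03532817542891207
0.135 0.00425782676671353 0.037815578851145296
0.145 0.00474763070858512 0.03977909220619449
```

View pics/p1.png

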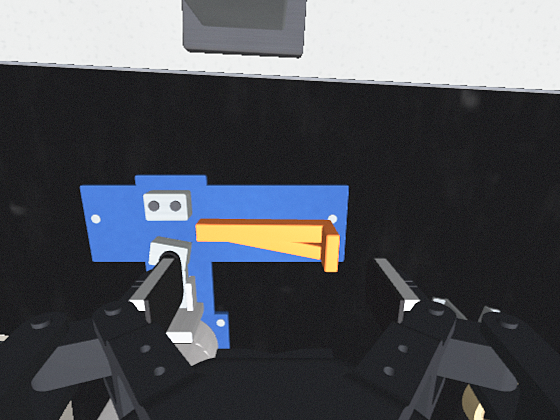

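The wedge lies flat: back face at x≈4 mm, tip at y≈27 mm, so its origin is at about (22, 153) mm in clamp axes. The nose at px (197,231) lines up with the channel. Next: grip the thumb plate, slide the wedge in, then release and press with closed fingers.

```bash
cat > ins.py <<'E'
from h import *
o=[np.pi,0,np.pi+CY]; Z=.041
ctrl.move_to(P(cw(.0222,.153),.10),o); ctrl.move_straight(P(cw(.0222,.153),Z),vel=.12,until_force=12); st("down")
ctrl.close_gripper(); s=st("grip")
y=.088
print(ctrl.move_straight(P(cw(.0192,y),Z),vel=.05,until_force=15)); st("in")
ctrl.release(); st("rel")
ctrl.move_straight(P(cw(.0192,y),.10),vel=.2); ctrl.close_gripper()
ctrl.move_straight(P(cw(.0185,.135),.10),vel=.2); ctrl.move_straight(P(cw(.0185,.135),.043),vel=.15); st("behind")
E
python3 ins.py
```

```text
down t 27.66 pos [0.4784 0.1616 0.042 ] clamp [0.0228 0.1527] F [ 0.5589 -1.3024  0.6563] open 0.998 grip 0.0
grip t 28.32 pos [0.4782 0.1619 0.0413] clamp [0.0226 0.1531] F [ 0.463  -0.9708  2.9376] open 0.128 grip 59.8
False
in t 29.77 pos [0.4781 0.0962 0.0413] clamp [0.0193 0.0874] F [-0.213   3.1673  6.0214] open 0.122 grip 60.2
rel t 30.48 pos [0.478  0.0967 0.041 ] clamp [0.0192 0.088 ] F [-0.5974  0.5276 -0.3925] open 1.001 grip 0.0
behind t 32.61 pos [0.4749 0.1431 0.0431] clamp [0.0184 0.1344] F [-0.3154  0.1096  0.2341] open 0.001 grip 0.0
```

```bash
cat > push.py <<'E'
from h import *
X=.0185; Z=.030
ctrl.move_straight(P(cw(X,.120),Z),vel=.1); ctrl.sleep(.1); f0=np.array(ctrl.sense()["wrist_force"])
y=.110; ctrl.move_straight(P(cw(X,y),Z),vel=.05)
while y>.03:
    ctrl.move_straight(P(cw(X,y),Z),vel=.03); ctrl.sleep(.05)
    s=ctrl.sense(); f=np.array(s["wrist_force"])-f0; print(round(y,4),wc(s["position"]),f)
    if f[1]>17: break
    y-=.002 if f[1]<11 else .001
ctrl.sleep(.3); st("held")
E
python3 push.py
```

```text
0.11 [0.0185 0.1101] [0.2765 0.5051 0.0885]
0.108 [0.0185 0.108 ] [0.6509 0.4329 0.4147]
0.106 [0.0185 0.1059] [-0.718   0.4375  0.5811]
0.104 [0.0185 0.1039] [ 0.1053 -0.3132  0.4963]
0.102 [0.0185 0.1019] [ 0.0126 -0.1459  0.1957]
0.1 [0.0185 0.0998] [ 0.052  -0.1274 -0.0018]
0.098 [0.0185 0.0979] [ 0.0408 -0.1943  0.7942]
0.096 [0.0185 0.0958] [-0.7898  0.3004  1.1974]
0.094 [0.0185 0.0939] [ 0.2918 -0.6182  0.7297]
0.092 [0.0185 0.0918] [0.2988 0.536  1.0136]
0.09 [0.0185 0.0898] [0.3333 0.0667 0.0755]
0.088 [0.0185 0.0878] [0.5043 0.6888 0.731 ]
0.086 [0.0185 0.0859] [-0.2458  0.5463  0.499 ]
0.084 [0.0184 0.0839] [-0.0304  0.4549  0.9645]
0.082 [0.0184 0.0821] [-1.1107  1.9816  0.9298]
0.08 [0.0182 0.0811] [-2.1057  6.3685  2.1207]
0.078 [0.0178 0.0803] [-2.0739  8.8545  4.6768]
0.076 [0.0176 0.0795] [-3.6493 12.7149  4.9243]
0.075 [0.0174 0.0794] [-3.3133 15.0502  4.0604]
0.074 [0.0174 0.0791] [-4.2852 18.9003  5.2053]
held t 39.71 pos [0.4766 0.0878 0.0302] clamp [0.0174 0.0792] F [-3.7173 17.8393  5.0244] open -0.002 grip 9.0
```

It is jammed. With 18 N on the plate, the plate sits at about y≈+58 mm, inside the stated 40–65 mm range. I'll back off and inspect.

```bash
python3 - <<'E'
from h import *
ctrl.move_straight(P(cw(.0175,.125),.030),vel=.08); ctrl.move_straight(P(cw(.0175,.135),.12),vel=.2); ctrl.release()
ctrl.move_to(P(cw(-.035,.05),.18),[np.pi,0,np.pi+CY])
a=imaging.capture("wrist"); ctrl.move_to([.42,.30,.2],[np.pi,0,2.9]); b=imaging.capture("top"); d=imaging.capture("scene"); st()
r=lambda i:cv2.resize(i,(400,300),interpolation=cv2.INTER_AREA)
z=lambda i,y,x:cv2.resize(i[y:y+150,x:x+200],(400,300),interpolation=cv2.INTER_CUBIC)
cv2.imwrite("pics/f1.png",np.vstack([np.hstack([r(a),z(b,130,190)]),np.hstack([z(d,120,200),z(d,230,240)])])[:,:,::-1])
E
```

```text
t 43.54 pos [0.4201 0.299  0.1996] clamp [-0.0287  0.2928] F [ 0.3094 -1.4703 -0.2462] open 0.995 grip 0.0
```

View pics/f1.png

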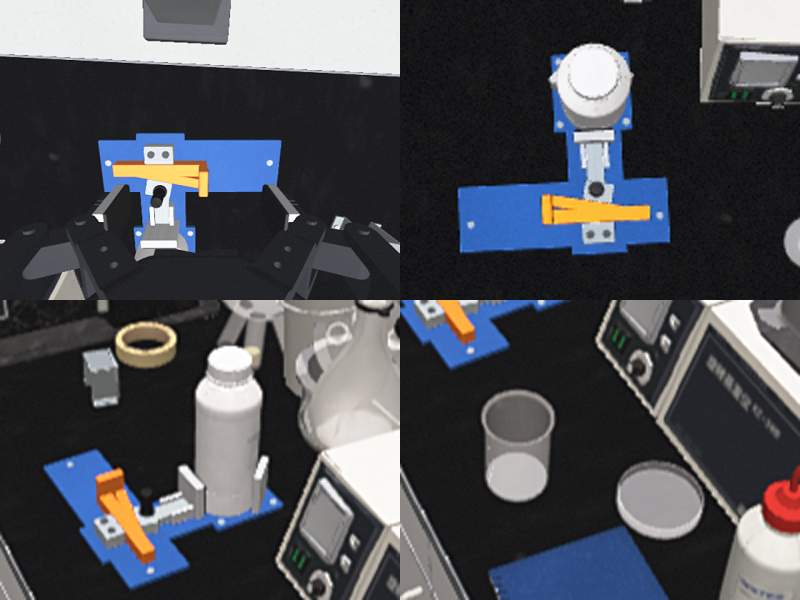

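The wedge lies along the stop block face and wedges the heel, with its thumb plate at the +y side. The bottle stands upright in the V against the jaw, the beaker and dish haven't moved, and the robot is clear.

```bash
python3 -c "
from station import ctrl
print(ctrl.job_done())"
```

```text
the job is handed in; nothing more can be done
None
```

The job is handed in at about 44 s: the bottle stands upright in the V, the wedge was pressed home with about 18 N and jams the bar, the gripper has let go of everything, and the beaker and petri dish look undisturbed in the last pictures.

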